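# Shift the gear selector from second to third

## Task

The lever of the gear selector bolted to the bench stands in second, the near left slot of its H-shaped gate as the robot sees it. Push it by its knob into third, the far right slot: forward out of second to neutral, across to the right, then forward until it is fully home, without entering first or fourth on the way. Only push it, gently, with the fingertips or the outside of the fingers, do not grip it, leave the loose things on the bench where they are, and finish clear of the lever.

Things in the scene. Friction and masses are not known exactly. Their poses are not given: they have to be found in the camera images.
- selector: gear selector, bolted down: aluminium base plate 190 x 170 x 10 mm, grey housing 150 x 130 mm, on top, 120 mm above the bench, a steel plate with an H-shaped gate. Origin: on the bench under the middle of the gate; x points forward along the slots, away from the robot, y left across them, z up
- gate_mid (a point): middle of the H-gate (neutral), on top of the plate, 120 mm above the bench. First slot far left, second near left, third far right, fourth near right. Slots are 16 mm wide, 19 mm left and right of here; the 12 mm stick can run 28 mm forward and back of neutral. The tongues between the slots are 22 mm wide with round tips
- third_end (a point): where the stick's axis crosses the plate's top when the lever is fully home in third (28 mm forward, 19 mm right of the gate's middle)
- pivot (a point): the lever's pivot, 20 mm above the bench under the middle of the gate (hidden in the housing)
- knob (a point): centre of the black ball knob (38 mm across) on the stick, 180 mm from the pivot. In the selector's frame: x = 0.18 sin f, y = -0.18 sin a cos f, z = 0.02 + 0.18 cos a cos f (m), a and f being the joints lever_across and lever_forward. It takes 2 to 4 N to push and stays where it is left (no spring, no detent)
- lever_across (a joint): sideways lean a of the lever (rad): 0 in the middle of the gate, about -0.195 in the left lane (first, second), about +0.195 in the right lane (third, fourth); grows to the right (-y of the selector). The gate stops it about 0.02 beyond either lane's middle
- lever_forward (a joint): fore-and-aft lean f of the lever (rad): 0 in neutral, about +0.28 at the end of first or third, about -0.28 at the end of second or fourth; grows forward (+x of the selector). At the start it is somewhere in second. In the middle of the cross channel it has about 0.02 of play either side of 0
- spare_knob: bystander, to be left alone: spare black ball knob, 38 mm across, 44 mm tall, standing loose beside the selector; origin at the centre of its underside
- bearing: bystander, to be left alone: steel ring bearing lying flat, 52 mm across, 15 mm tall; origin at the centre of its underside
- screwdriver: bystander, to be left alone: screwdriver with a red handle lying on the bench, 200 mm long
- wrench: bystander, to be left alone: steel open-ended wrench lying on the bench, 190 mm long
- spray_can: bystander, to be left alone: upright red metal can, 52 mm across, 165 mm tall; origin at the centre of its underside
- grease_jar: bystander, to be left alone: white jar, 60 mm across, 60 mm tall; origin at the centre of its underside
- bolt: bystander, to be left alone: steel hexagon bolt standing on its head, 27 mm across, 50 mm tall; origin at the centre of its underside

How it is judged (in metres and radians):
On the way, in this order (a step that is already met when the one before it is completed fails the run):
1. the lever is out of second, in neutral on the left (value of joint lever_forward between -0.08 and 0.12 rad and value of joint lever_across below -0.05 rad), for 0.05 s.
2. the lever is across in neutral on the right (value of joint lever_across above 0.14 rad and value of joint lever_forward between -0.12 and 0.15 rad), for 0.05 s.
3. the lever is home in third (value of joint lever_forward above 0.25 rad and value of joint lever_across above 0.14 rad), for 0.05 s.
At the end, for the whole second after the job is handed in: The lever rests in the far right (third) slot, leaning right by more than 0.14 rad and forward by more than 0.25 rad (the slot ends at about 0.28), at rest (all of step 3 and velocity of joint lever_forward between -0.02 and 0.02 rad/s and velocity of joint lever_across between -0.02 and 0.02 rad/s); the robot touches nothing.
It fails at once if the lever enters first (more than 0.14 rad forward on the left) (value of joint lever_forward above 0.14 rad and value of joint lever_across below 0 rad).
It fails at once if the lever enters fourth (more than 0.14 rad back on the right) (value of joint lever_forward below -0.14 rad and value of joint lever_across above 0 rad).
It fails at once if the lever is gripped or forced: the fingers bear on the selector with more than 35 N (contact force between the fingers and selector above 35 N).
It fails at once if a loose thing is moved by more than 15 mm, or lifted (distance of any of spare_knob, bearing, screwdriver, wrench, spray_can, grease_jar, bolt from where it was at the start of the episode above 0.015 m).
It also fails if it takes over 51 s, if anything falls off the work surface, if the arm or the gripper's body presses on something with over 40 N, if the wrist force passes 120 N, or if a joint passes its speed limit or range.

## Robot

A 6-joint arm with a two-finger parallel gripper is mounted at the origin on the work surface. World frame = base frame: x ahead of the robot, y to its left, z up, the work surface at z = 0. Lengths are in m, angles in degrees, forces in N, time in s.
With the tool pointing down it reaches from about 0.275 to 1 m from the base axis. Payload 8.4 kg.
Tool frame: the origin (TCP) lies midway between the tips of the shut fingers; the grasp point (between the pads) lies 19 mm behind it; z points along the fingers, x is the direction in which the jaws open and shut, and the axes are right-handed (so a half turn about z gives the same grasp; the last joint's range is limited). The gripper opens to 85 mm and grips with 20 to 120 N. Pads are 22 mm wide; open, the fingers measure 114 mm over their backs; the gripper's body (76 mm by 85 mm) begins 54 mm behind the grasp point. The pads swing forward as they close: fully open they stand 13 mm farther back than shut.
Start: joints at [-63.736, 20.225, 93.587, -0, 66.188, -0.138], TCP at [0.278, -0.56, 0.231] pointing down, gripper open.
Joint ranges: [-150.9, 150.9], [-52.94, 120.26], [3.33, 152.33], [-74.26, 254.26], [0, 154.13], [-172.89, 172.89]. Speed limits (degrees/s): [127.2, 127.2, 159.86, 180, 180, 180].

## Interface

Orientations are given as a 3x3 rotation matrix whose columns are the frame's x, y, z axes.
In Python, from rig import robot gives the robot as it stands. The module is installed in compiled form; this text tells all that it offers.
- The arm moves only by the shell command python3 -m jog 'ROWS' [FORCE]. ROWS is JSON, a list of rows, each a list of 5 numbers: the gripper command: -1 is fully open, 1 is shut, values between are in proportion, then the shift along the world's x, y, z each as a share of 150 mm, from -1 to 1, then the turn about the world's z as a share of 180 degrees, from -1 to 1. In form: [[jaw, x, y, z, roll], ...]. A call has exactly 5 rows; each row is the pose to reach, as a shift and turn from the pose commanded when the call began, turning the shorter way round; what a row does not reach only later rows make up. A row lasts 1/10 s, in which the tool goes at most 50 mm and 8.59 degrees, less where a joint would pass 70% of its speed; a pose out of reach is approached as far as the arm can. A call with a number of a shift or a turn outside -1 to 1 is refused whole. A call with a gripper value outside its range is refused whole. The fingers move at their own pace and stop on an object; FORCE is the grip in N (left out, the last holds). Time passes only in rows, so rows that repeat a pose let the fingers close, or fill a call up. It gives the time, the measured TCP pose, the force and the opening at its end, in the units of the state.
- robot.read_state(): the state, without advancing time (a new reading comes with each control period).
- robot.camera(name): name is "side" or "top"; returns (picture, depth): 480x640x3 uint8, blue, green, red; 480x640 float32, m along the optical axis (not along the pixel's ray), 0 where there is no reading.
- robot.get_calibration(name): a dict with "camera_matrix" (3x3 intrinsics, pixels), "extrinsics" (4x4, takes a point from world to camera coordinates). Camera axes: x right, y down, z forward; pixel columns grow to the right and rows downward; lengths in m; the calibration is good to about 2 mm. A picture is of the moment at which its call begins. get_calibration takes no time and is no camera call.
- robot.hand_in(): hands the job in, once; it reports no verdict.
Trained networks look in the newest picture that a camera, given by its name, has taken for a name from the list of things; names that differ only in an ending like _2 or _b are one class to them, and where a whole thing is asked for, a point or a joint stands for the part that bears it (a point fixed in the world has none). Each returns a list of dicts, best first, with "score" (0 to 1); they miss things now and then, are a little off and sometimes report something else, mostly with a low value. They report only what shows in the picture. A call takes as long as a camera call.
- robot.spot_in(camera, name): "rect" ([left, top, width, height] in pixels, round what is visible of it).
The state is a dict: "time_s": time; "qpos": joint angles; "qvel": joint speeds; "effort": joint torques, N m; "position": TCP position; "tool_rot": TCP orientation; "force": force on the tool from outside, world axes, zero at the start; "moment": the same for the moment, N m; "width": finger opening in m.
Only numpy, scipy, OpenCV 4.12 (cv2) and the standard library are available. Lean on these libraries where they do the work, as an engineer would, in place of code of your own. Each camera call takes 0.05 s, during which the arm holds its last target. There are 200 camera calls.

## Working session

There is one attempt and no reset: what is moved stays moved. The work goes in short steps, Python scripts to look and compute and a shell command to move; the robot and the scene stay as the last step left them, time stands still between calls to the robot, and variables do not carry over. Pictures are saved under pics/ and viewed, about 8 in all and at most 12, crops included, and the job is handed in when it is done.

```bash
mkdir -p pics
cat > h.py <<'E'
import numpy as np, cv2
from rig import robot
def unproj(cam,u,v,d):
    c=robot.get_calibration(cam);K=np.array(c["camera_matrix"]);T=np.array(c["extrinsics"])
    p=np.array([(u-K[0,2])*d/K[0,0],(v-K[1,2])*d/K[1,1],d])
    return T[:3,:3].T@(p-T[:3,3])
def proj(cam,P):
    c=robot.get_calibration(cam);K=np.array(c["camera_matrix"]);T=np.array(c["extrinsics"])
    q=K@(T[:3,:3]@np.array(P)+T[:3,3]);return q[:2]/q[2]
def cloud(cam,dep):
    c=robot.get_calibration(cam);K=np.array(c["camera_matrix"]);T=np.array(c["extrinsics"])
    v,u=np.mgrid[:480,:640]
    p=np.stack([(u-K[0,2])*dep/K[0,0],(v-K[1,2])*dep/K[1,1],dep],-1)
    return (p-T[:3,3])@T[:3,:3]
E
python3 - <<'E'
from h import *
print(robot.read_state())
for cam in("top","side"):
    im,d=robot.camera(cam);cv2.imwrite(f"pics/{cam}0.png",im);np.save(f"{cam}0.npy",d)
    W=cloud(cam,d)
    for n in("selector","knob","spare_knob","spray_can","grease_jar","bolt","bearing","screwdriver","wrench"):
        for r in robot.spot_in(cam,n)[:2]:
            x,y,w,h=r["rect"];u,v=int(x+w/2),int(y+h/2)
            print(cam,n,round(r["score"],2),np.round(r["rect"]),W[v,u].round(3),d[v,u].round(3))
E
```

```text
{'time_s': 0.0, 'qpos': array([-6.37369263e+01,  2.02626205e+01,  9.36291178e+01,  5.59690404e-04,
        6.61896851e+01, -1.36470710e-01]), 'qvel': array([-0.02255154, -0.02112363,  0.01859867, -0.04601249, -0.05386306,
        0.08471832]), 'effort': array([ 4.17304967e-03, -6.05240965e+01, -3.42065227e+01,  4.14094284e-04,
        9.32064140e-03, -2.96736425e-05]), 'position': array([ 0.27768986, -0.55937877,  0.23055993]), 'tool_rot': array([[ 4.44624077e-01, -8.95717056e-01, -6.20815719e-04],
       [-8.95716144e-01, -4.44624511e-01,  1.27836289e-03],
       [-1.42108133e-03, -1.23162589e-05, -9.99998990e-01]]), 'force': array([0.72595663, 0.37149631, 0.90249661]), 'moment': array([0.01320087, 0.01722007, 0.02135679]), 'width': 0.08557925218781642}
top selector 0.64 [349. 196. 106. 106.] [ 0.557 -0.117  0.121] 0.93
top selector 0.56 [362. 124.  30.  50.] [ 0.751 -0.063  0.16 ] 0.93
top knob 0.65 [381. 231.  19.  21.] [ 0.555 -0.081  0.21 ] 0.843
top spare_knob 0.54 [332. 225.  14.  19.] [0.597 0.007 0.047] 1.012
top spare_knob 0.2 [346. 192. 106. 110.] [ 0.547 -0.096  0.203] 0.
[... 680 characters left out ...]
85] 0.978
side knob 0.85 [357. 170.  19.  45.] [ 0.553 -0.08   0.172] 0.996
side knob 0.4 [393. 190.  70.  35.] [ 0.469 -0.312  0.017] 1.235
side spare_knob 0.56 [317. 263.  21.  20.] [0.595 0.02  0.04 ] 1.012
side spare_knob 0.19 [357. 174.  17.  36.] [ 0.551 -0.067  0.183] 0.979
side spray_can 0.87 [249. 172.  29.  76.] [ 0.761 -0.046  0.107] 1.073
side grease_jar 0.54 [340. 168.  19.  15.] [ 0.669 -0.319  0.06 ] 1.276
side bolt 0.71 [387. 268.  12.  26.] [ 0.474 -0.013  0.028] 1.007
side screwdriver 0.61 [392. 192.  72.  31.] [ 0.471 -0.309  0.018] 1.232
side screwdriver 0.23 [352. 170.  26.  44.] [ 0.553 -0.067  0.182] 0.981
side wrench 0.7 [247. 271.  79.  48.] [0.66  0.072 0.007] 1.013
```

Run:
```python
from h import *
d=np.load("top0.npy");W=cloud("top",d)
m=(abs(W[...,2]-.12)<.006)&(abs(W[...,0]-.57)<.15)&(abs(W[...,1]+.12)<.15)
n,l,s,c=cv2.connectedComponentsWithStats(m.astype(np.uint8));k=1+s[1:,4].argmax()
P=W[l==k];print(len(P),cv2.minAreaRect((P[:,:2]*1000).astype(np.float32)),P[:,2].mean())
for cam in("top","side"):
    W=cloud(cam,np.load(f"{cam}0.npy"))
    k=W[(W[...,2]>.165)&(abs(W[...,0]-.55)<.05)&(abs(W[...,1]+.08)<.05)]
    A=np.c_[2*k,np.ones(len(k))];b=(k**2).sum(1);x=np.linalg.lstsq(A,b,rcond=None)[0]
    print(cam,len(k),k.max(0),k.min(0),"sphere",x[:3],np.sqrt(x[3]+x[:3]@x[:3]))
im=cv2.imread("pics/top0.png");a=cv2.resize(im[120:330,280:520],None,fx=2.6,fy=2.6,interpolation=3)
cv2.imwrite("pics/topc.png",a)
b=cv2.imread("pics/side0.png");cv2.imwrite("pics/sidec.png",cv2.resize(b[130:350,220:480],None,fx=2.6,fy=2.6,interpolation=3))
```

```text
4011 ((576.4762573242188, -129.60214233398438), (130.1905975341797, 151.1716766357422), 66.52781677246094) 0.12016654080933722
top 333 [ 0.57362756 -0.06425912  0.21463312] [ 0.53848465 -0.10062692  0.1880986 ] sphere [ 0.55673994 -0.0823478   0.19413541] 0.01808269421012928
side 343 [ 0.57544433 -0.06130059  0.21114171] [ 0.53862415 -0.09435158  0.16527263] sphere [ 0.5577119  -0.08382739  0.1904537 ] 0.02019935790875593
```

View pics/topc.png

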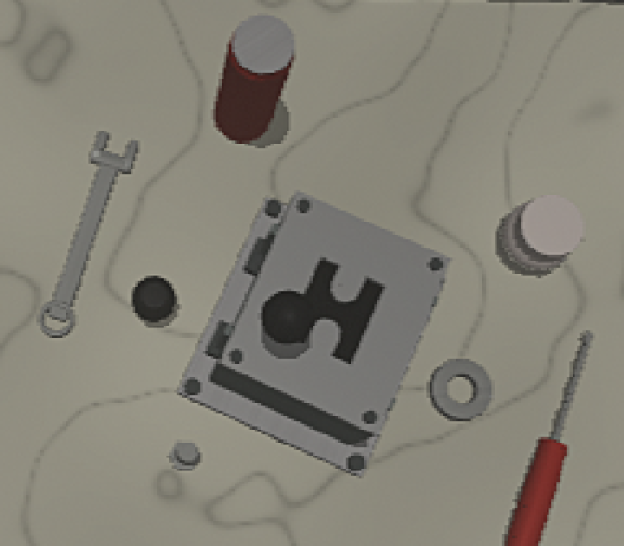

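View pics/sidec.png

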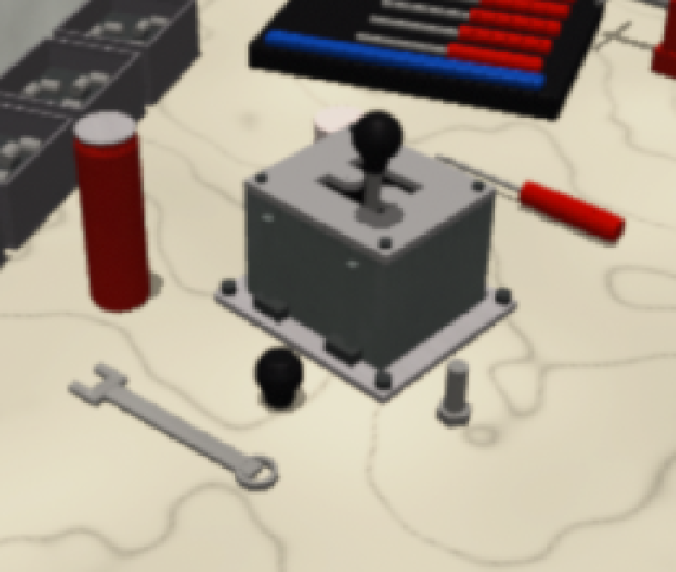

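The top crop shows the selector turned about 23° clockwise: the knob is at (288,317) in near-left second, and the gate is at (340,310). The side crop confirms that the knob stands clear above the plate. The spare knob and bolt are low, well below the travel height. The selector's yaw is −23.5° and its centre is at (0.5765, −0.1296). The knob sits at (−0.037, +0.035) in the selector frame, so f≈−0.20 and a≈−0.20.

I'll approach with the jaws shut, rolled +40° so the finger backs face forward.

```bash
python3 -m jog '[[1,0.1,0.25,0,0.045],[1,0.2,0.5,0,0.09],[1,0.3,0.75,0,0.135],[1,0.4,0.9,0,0.18],[1,0.4,0.9,0,0.223]]'
python3 -m jog '[[1,0.1,0.25,0,0],[1,0.2,0.5,0,0],[1,0.3,0.75,0,0],[1,0.35,0.9,0,0],[1,0.35,0.9,0,0]]'
python3 -m jog '[[1,0.1,0.25,0,0],[1,0.2,0.5,0,0],[1,0.3,0.75,0,0],[1,0.35,0.8,0,0],[1,0.35,0.8,0,0]]'
python3 -m jog '[[1,0.1,0.25,0,0],[1,0.2,0.5,0,0],[1,0.3,0.7,0,0],[1,0.37,0.75,0,0],[1,0.37,0.75,0,0]]'
```

```text
time_s: 1.5
position: [0.3392, -0.4221, 0.2315]
tool_rot: [[0.921, -0.391, 0.0], [-0.391, -0.921, 0.001], [0.0, -0.001, -1.0]]
force: [-0.2, 0.2, -0.4]
width: 0.0127
time_s: 2.0
position: [0.391, -0.2875, 0.2314]
tool_rot: [[0.918, -0.396, 0.0], [-0.396, -0.918, 0.001], [-0.0, -0.001, -1.0]]
force: [0.0, -0.2, 0.1]
width: 0.0001
time_s: 2.5
position: [0.4438, -0.1696, 0.2315]
tool_rot: [[0.918, -0.396, 0.001], [-0.396, -0.918, -0.001], [0.001, 0.0, -1.0]]
force: [0.5, -1.0, -0.3]
width: -0.0001
time_s: 3.0
position: [0.4995, -0.058, 0.2313]
tool_rot: [[0.918, -0.397, 0.001], [-0.397, -0.918, -0.001], [0.001, 0.0, -1.0]]
force: [0.6, 0.0, -1.1]
width: -0.0003
```

```bash
python3 -m jog '[[1,0,0,-0.2,0],[1,0,0,-0.387,0],[1,0,0,-0.387,0],[1,0.09,-0.04,-0.387,0],[1,0.15,-0.066,-0.387,0]]'
python3 -m jog '[[1,0.03,-0.013,0,0],[1,0.06,-0.026,0,0],[1,0.09,-0.039,0,0],[1,0.12,-0.052,0,0],[1,0.12,-0.052,0,0]]'
python3 - <<'E'
from h import *
for cam in("side","top"):
    im,d=robot.camera(cam);x0,y0=(300,130) if cam=="side" else (320,180)
    cv2.imwrite(f"pics/{cam}1.png",cv2.resize(im[y0:y0+150,x0:x0+150],None,fx=4,fy=4,interpolation=3))
    print([(r["score"],np.round(r["rect"])) for r in robot.spot_in(cam,"knob")[:2]])
E
```

```text
time_s: 3.5
position: [0.5231, -0.0688, 0.1749]
tool_rot: [[0.917, -0.399, 0.003], [-0.399, -0.917, -0.001], [0.003, -0.001, -1.0]]
force: [0.5, 0.1, 0.8]
width: -0.0001
time_s: 4.0
position: [0.5395, -0.0751, 0.1733]
tool_rot: [[0.917, -0.398, 0.0], [-0.398, -0.917, -0.0], [0.0, -0.0, -1.0]]
force: [-2.5, 0.1, 0.4]
width: 0.0
[(0.66, array([352., 168.,  13.,  42.]))]
[(0.73, array([361., 123.,  34.,  47.]))]
```

View pics/side1.png

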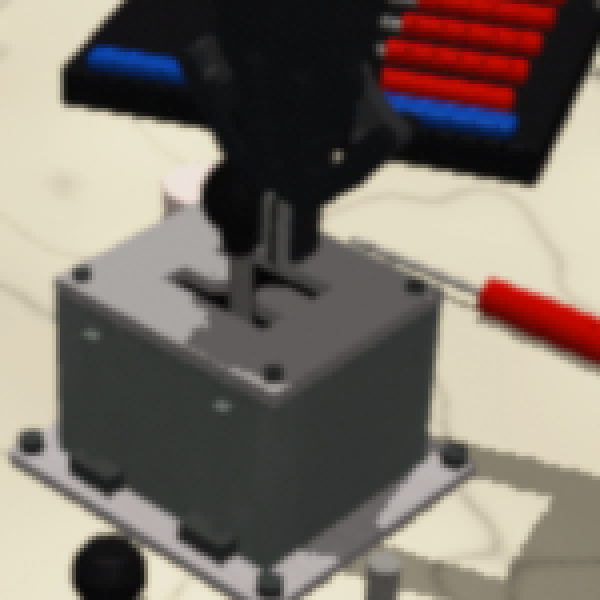

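The crop shows the finger back touching the knob (230,215), with the stick still in the near-left slot at (242,300). I'll push another 22 mm to neutral, back off and measure.

```bash
python3 -m jog '[[1,0.035,-0.015,0,0],[1,0.07,-0.03,0,0],[1,0.105,-0.045,0,0],[1,0.134,-0.058,0,0],[1,0.134,-0.058,0,0]]'
python3 -m jog '[[1,0,0,0,0],[1,-0.1,0.044,0,0],[1,-0.2,0.087,0,0],[1,-0.3,0.13,0,0],[1,-0.3,0.13,0,0]]'
cat > knob.py <<'E'
from h import *
from scipy.optimize import least_squares
C=np.array([.5765,-.1296]);F=np.array([.917,-.399]);L=np.array([.399,.917])
def knob(guess,tag):
    g=np.array(guess);c0=np.r_[C+g[0]*F+g[1]*L,.194]
    tcp=robot.read_state()["position"]
    for cam in("side","top"):
        im,d=robot.camera(cam);cv2.imwrite(f"pics/{cam}_{tag}.png",im)
        W=cloud(cam,d);k=(np.linalg.norm(W-c0,axis=-1)<.035)&(W[...,2]>.18)&(d>0)&(im.max(-1)<90)
        k&=np.linalg.norm(W[...,:2]-tcp[:2],axis=-1)>.022
        P=W[k]
        if len(P)<40: print(cam,"few",len(P));continue
        r=least_squares(lambda c:np.linalg.norm(P-c,axis=1)-.019,c0,loss="soft_l1",f_scale=.002)
        q=r.x[:2]-C;s=np.array([q@F,q@L]);f=np.arcsin(s[0]/.18)
        print(cam,len(P),"knob S",s.round(4),"z",r.x[2].round(4),"f",f.round(3),"a",np.arcsin(-s[1]/.18/np.cos(f)).round(3),"rms",np.sqrt(2*r.cost/len(P)).round(4))
    q=tcp[:2]-C;print("tcp S",(q@F).round(4),(q@L).round(4),tcp[2].round(4))
E
python3 -c "from knob import *;knob((0,.035),'n1')"
```

```text
time_s: 4.7
position: [0.5598, -0.0841, 0.1732]
tool_rot: [[0.917, -0.398, 0.0], [-0.398, -0.917, -0.0], [0.001, -0.0, -1.0]]
force: [-0.4, 0.7, 1.5]
width: -0.0003
time_s: 5.2
position: [0.5123, -0.0637, 0.1731]
tool_rot: [[0.918, -0.398, -0.001], [-0.398, -0.918, 0.0], [-0.001, 0.0, -1.0]]
force: [-0.4, -0.2, 0.1]
width: 0.0003
side 275 knob S [-0.0006  0.0361] z 0.1959 f -0.004 a -0.202 rms 0.0012
top few 0
tcp S -0.0851 0.0348 0.1731
```

Neutral reached with f≈0. Next I go around to the left side of the knob.

```bash
python3 -m jog '[[1,0.087,0.2,0,0],[1,0.173,0.397,0,0],[1,0.35,0.32,0,0],[1,0.52,0.245,0,0],[1,0.69,0.17,0,0]]'
python3 -m jog '[[1,0,0,0,0],[1,-0.04,-0.09,0,0],[1,-0.06,-0.14,0,0],[1,-0.09,-0.2,0,0],[1,-0.09,-0.2,0,0]]'
python3 -c "from knob import *;knob((0,.035),'n2')"
```

```text
time_s: 5.8
position: [0.6197, -0.039, 0.1733]
tool_rot: [[0.918, -0.397, 0.001], [-0.397, -0.918, -0.0], [0.001, -0.0, -1.0]]
force: [0.2, -0.6, 0.6]
width: 0.0002
time_s: 6.3
position: [0.6028, -0.07, 0.1734]
tool_rot: [[0.917, -0.399, -0.0], [-0.399, -0.917, -0.0], [-0.0, 0.0, -1.0]]
force: [-0.8, -0.2, -0.1]
width: 0.0
side 87 knob S [-0.0005  0.0368] z 0.1962 f -0.003 a -0.206 rms 0.001
top 120 knob S [-0.0012  0.036 ] z 0.1962 f -0.007 a -0.201 rms 0.0009
tcp S 0.0003 0.0652 0.1734
```

```bash
python3 -m jog '[[1,-0.02,-0.05,0,0],[1,-0.043,-0.1,0,0],[1,-0.065,-0.15,0,0],[1,-0.087,-0.2,0,0],[1,-0.087,-0.2,0,0]]'
python3 -c "from knob import *;knob((0,.002),'n3')"
```

```text
time_s: 6.9
position: [0.5904, -0.0998, 0.1732]
tool_rot: [[0.917, -0.399, -0.0], [-0.399, -0.917, -0.0], [-0.0, 0.0, -1.0]]
force: [0.4, 1.0, 0.8]
width: 0.0
side 77 knob S [-0.0005  0.0058] z 0.1991 f -0.003 a -0.032 rms 0.0013
top 131 knob S [-0.0007  0.006 ] z 0.2006 f -0.004 a -0.033 rms 0.0009
tcp S 0.0009 0.0329 0.1732
```

```bash
python3 -m jog '[[1,-0.03,-0.07,0,0],[1,-0.06,-0.14,0,0],[1,-0.085,-0.2,0,0],[1,-0.107,-0.246,0,0],[1,-0.107,-0.246,0,0]]'
python3 -c "from knob import *;knob((0,-.035),'n4')"
```

```text
time_s: 7.5
position: [0.5742, -0.1368, 0.1731]
tool_rot: [[0.917, -0.399, -0.001], [-0.399, -0.917, -0.0], [-0.0, 0.0, -1.0]]
force: [0.7, -0.6, -0.4]
width: -0.0002
side 78 knob S [-0.0005 -0.0345] z 0.1964 f -0.003 a 0.193 rms 0.0012
top few 20
tcp S 0.0008 -0.0075 0.1731
```

```bash
python3 -m jog '[[1,0.052,0.12,0,0],[1,-0.18,0.22,0,0],[1,-0.407,0.32,0,0],[1,-0.407,0.32,0,0],[1,-0.47,0.177,0,0]]'
python3 -m jog '[[1,-0.062,-0.144,0,0],[1,-0.062,-0.144,0,0],[1,0.06,-0.197,0,0],[1,0.12,-0.223,0,0],[1,0.12,-0.223,0,0]]'
python3 -c "from knob import *;knob((0,-.035),'n5')"
```

```text
time_s: 8.1
position: [0.505, -0.1076, 0.1737]
tool_rot: [[0.918, -0.396, 0.001], [-0.396, -0.918, 0.0], [0.001, -0.001, -1.0]]
force: [0.6, -0.1, 0.5]
width: 0.0003
time_s: 8.6
position: [0.5241, -0.1427, 0.1733]
tool_rot: [[0.917, -0.398, 0.001], [-0.398, -0.917, -0.0], [0.001, -0.0, -1.0]]
force: [-0.2, -0.2, -0.2]
width: 0.0
side 241 knob S [-0.0009 -0.0347] z 0.196 f -0.005 a 0.194 rms 0.0017
top few 0
tcp S -0.0429 -0.0329 0.1733
```

```bash
python3 -m jog '[[1,0.08,-0.035,0,0],[1,0.16,-0.07,0,0],[1,0.23,-0.1,0,0],[1,0.306,-0.133,0,0],[1,0.306,-0.133,0,0]]'
python3 -c "from knob import *;knob((.042,-.035),'n6')"
```

```text
time_s: 9.2
position: [0.5702, -0.1632, 0.1731]
tool_rot: [[0.917, -0.398, 0.001], [-0.398, -0.917, -0.0], [0.001, -0.0, -1.0]]
force: [1.0, 0.6, 0.3]
width: -0.0001
side 174 knob S [ 0.0409 -0.0342] z 0.1922 f 0.229 a 0.196 rms 0.0023
top few 0
tcp S 0.0076 -0.0334 0.1731
```

Now 8 mm more in small steps, watching the force.

```bash
python3 -m jog '[[1,0.013,-0.006,0,0],[1,0.025,-0.011,0,0],[1,0.037,-0.016,0,0],[1,0.046,-0.02,0,0],[1,0.046,-0.02,0,0]]'
python3 -c "from knob import *;knob((.048,-.035),'n7')"
```

```text
time_s: 9.8
position: [0.5752, -0.1655, 0.1732]
tool_rot: [[0.917, -0.398, -0.0], [-0.398, -0.917, 0.0], [-0.0, -0.0, -1.0]]
force: [-1.6, 0.6, -1.5]
width: 0.0001
side 170 knob S [ 0.0445 -0.034 ] z 0.1911 f 0.25 a 0.196 rms 0.0027
top few 0
tcp S 0.0131 -0.0334 0.1732
```

```bash
python3 -m jog '[[1,0.006,-0.003,0,0],[1,0.012,-0.005,0,0],[1,0.012,-0.005,0,0],[1,0.012,-0.005,0,0],[1,0.012,-0.005,0,0]]'
python3 -m jog '[[1,0.006,-0.003,0,0],[1,0.012,-0.005,0,0],[1,0.012,-0.005,0,0],[1,0.012,-0.005,0,0],[1,0.012,-0.005,0,0]]'
```

```text
time_s: 10.4
position: [0.577, -0.1662, 0.1732]
tool_rot: [[0.917, -0.398, -0.0], [-0.398, -0.917, 0.0], [-0.0, 0.0, -1.0]]
force: [-0.9, 0.4, -1.4]
width: 0.0001
time_s: 10.9
position: [0.5781, -0.1667, 0.173]
tool_rot: [[0.917, -0.398, -0.002], [-0.398, -0.917, 0.001], [-0.002, 0.0, -1.0]]
force: [-4.5, 2.0, 1.1]
width: 0.0003
```

```bash
python3 -m jog '[[1,0.005,-0.002,0,0],[1,0.009,-0.004,0,0],[1,0.009,-0.004,0,0],[1,0.009,-0.004,0,0],[1,0.009,-0.004,0,0]]'
python3 -m jog '[[1,-0.1,0.044,0,0],[1,-0.3,0.13,0,0],[1,-0.5,0.218,0,0],[1,-0.5,0.218,0,0],[1,-0.5,0.218,0,0]]'
python3 -c "
from knob import *;knob((.049,-.035),'n8')
im=cv2.imread('pics/side_n8.png');cv2.imwrite('pics/v8.png',cv2.resize(im[130:350,220:480],None,fx=2.6,fy=2.6,interpolation=3))"
```

```text
time_s: 11.4
position: [0.5786, -0.167, 0.1729]
tool_rot: [[0.917, -0.398, -0.003], [-0.398, -0.917, 0.001], [-0.004, 0.0, -1.0]]
force: [-9.0, 2.1, 1.7]
width: -0.0001
time_s: 11.9
position: [0.5061, -0.1351, 0.174]
tool_rot: [[0.917, -0.398, 0.003], [-0.398, -0.917, -0.001], [0.003, -0.0, -1.0]]
force: [0.2, 0.3, 0.7]
width: 0.0002
side 253 knob S [ 0.0491 -0.0334] z 0.1894 f 0.276 a 0.194 rms 0.0012
top few 0
tcp S -0.0623 -0.0331 0.174
```

View pics/v8.png

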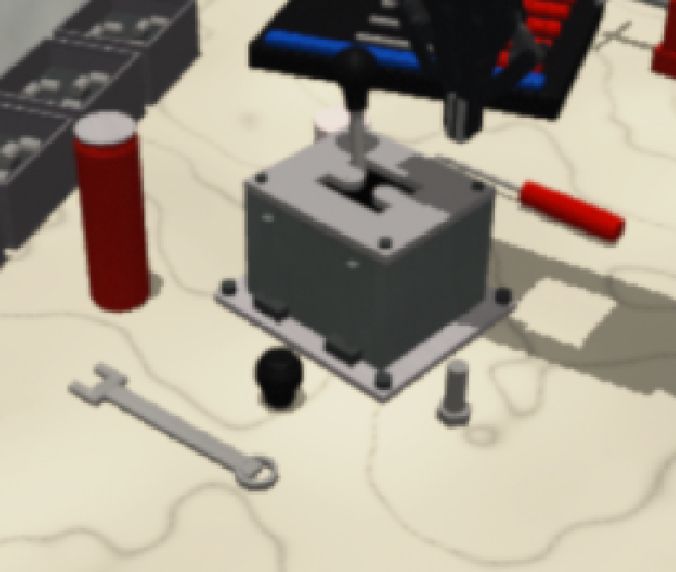

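The stick (357,160) stands in the far-right slot, the gripper (462,120) is well clear, and the loose things haven't moved. I'll raise the tool slightly, let it settle and hand in.

```bash
python3 -m jog '[[1,-0.1,0.044,0.1,0],[1,-0.1,0.044,0.3,0],[1,-0.1,0.044,0.4,0],[1,-0.1,0.044,0.4,0],[1,-0.1,0.044,0.4,0]]'
python3 -m jog '[[1,0,0,0,0],[1,0,0,0,0],[1,0,0,0,0],[1,0,0,0,0],[1,0,0,0,0]]'
python3 -c "from knob import *;knob((.049,-.035),'n9');print(robot.hand_in())"
```

```text
time_s: 12.5
position: [0.4909, -0.1286, 0.2331]
tool_rot: [[0.917, -0.398, 0.001], [-0.398, -0.917, -0.0], [0.001, -0.0, -1.0]]
force: [-0.2, 0.5, -0.0]
width: 0.0001
time_s: 13.0
position: [0.4901, -0.1282, 0.233]
tool_rot: [[0.917, -0.398, -0.0], [-0.398, -0.917, 0.0], [-0.0, 0.0, -1.0]]
force: [-0.4, -0.3, 0.6]
width: 0.0
side 253 knob S [ 0.0487 -0.0338] z 0.1894 f 0.274 a 0.196 rms 0.0013
top few 0
tcp S -0.0798 -0.0332 0.233
the job is handed in; nothing more can be done
None
```

The lever is in third and the job is handed in, after about 13 s on the robot's clock. I pushed the knob with the shut fingers: forward from second to neutral (f≈0, a≈−0.20), across to the right (a≈+0.19, f≈0), then forward to the stop. The highest wrist force I read was about 9 N, when the lever met the stop; forces were read at the end of each move.

The last check from the side camera gave f≈0.274 and a≈0.196, both inside the limits for third, with the lever at rest. The tool was clear of the lever and about 6 cm higher. In the last picture I viewed, the wrench, spare knob, bolt, spray can and screwdriver were where they started. The bearing was not visible and the jar was mostly hidden, but the fingers stayed at least 170 mm above the bench throughout.

The top camera gave no knob position in most checks from neutral on, including the last, probably because the gripper blocked its view. Those readings rest on the side camera alone. Where both cameras saw the knob, they agreed to within about 1 mm across the bench.

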